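# Start an incubator run: shut lid, push drawer home, press start

### The job

Start the incubator: with the fingertips, push the blue tray lid over until it lies flush on the tray, then push the drawer fully home without slamming it, then press the green start button right down and let go. Grasp and lift nothing: the sample rack stays standing in its tray, the red button stays unpressed, and the other things on the bench and on the incubator are left where they are.

Things in the scene. Friction and masses are not known exactly. Their poses are not given: they have to be found in the camera images.
- incubator: Low white bench incubator, grey base, 220 deep (x) x 260 wide (y) x 100 mm high, fixed to the bench. Origin: centre of its underside, on the bench. Its x points from the front face (x = -110 mm) to the back, y to the left seen by the robot facing it, z up. The drawer opening is in the middle of the front face.
- drawer (a joint): How far the drawer is out, m: 0 = home, 0.15 = fully out; starts mostly out. Slides along the incubator's -x; friction about 2 N, hard stop at 0, no latch, stays where left. Behind the grey front panel is an open tray 115 long (x) x 104 wide (y), walls 4, inner floor 28 and rim 75 mm above the bench, its middle 52.5 mm in front of the incubator's centre when home.
- drawer_front (a point): Middle of the outer (robot-side) face of the drawer's grey front panel, 70 mm above the bench: a good place to push. Moves with the drawer. The panel is 15 mm thick, 150 wide, from 22 to 94 mm above the bench; when home, this point lies 125 mm in front of the incubator's centre.
- lid (a joint): Opening angle of the blue tray lid, rad: 0 = flush on the tray, 1.57 = upright, up to 1.8 = leaning out to the left; starts open. Hinged along the tray's left (+y) rim, parallel to the incubator's x; closes by swinging over to -y. Plate 108 (x) x 98 x 6 mm, about 60 g. Stiff hinge (0.06 N m): stays at any angle, must be pushed all the way down. Must be flush before the drawer goes in.
- lid_hinge (a point): Middle of the lid's hinge line, 50 mm to the left of the tray's middle, 75.5 mm above the bench. Moves with the drawer.
- lid_edge (a point): Middle of the lid's free edge, 98 mm from the hinge line, half way through the thickness (white strip along that edge). Moves with lid and drawer.
- start_button (a joint): Travel of the green start button, m: 0 = up, 0.006 = right down (5 N); it springs back. Straight down.
- start_button_top (a point): Centre of the top face of the green start button, 28 mm across, in a black housing on top of the incubator near its front right corner (70 mm forward of and 80 mm right of the incubator's centre).
- stop_button (a joint): Travel of the red stop button, m: 0 = up. Same make as the green one, 80 mm behind it. Leave it alone.
- sample_rack: Loose yellow block with 12 small capped tubes, 70 (x) x 80 (y) mm, 40 mm high with caps, about 150 g, standing in the drawer's tray, below the rim. Origin: centre of its underside.
- tube_rack: Yellow two-deck tube rack with three blue-capped tubes, 90 x 180 mm, 108 mm high, loose, on the bench to the left of the incubator. Origin: centre of its underside.
- bottle: Bottle with blue cap, 70 mm across, 130 mm high, loose, on the bench in front to the right of the drawer. Origin: centre of its underside.
- tip_box: White box with orange top full of yellow pipette tips, 120 x 85 mm, 72 mm high, loose, on the bench to the right of the incubator. Origin: centre of its underside.
- jar: Small white capped jar, 50 mm across, 50 mm high, loose, standing on top of the incubator at the back left. Origin: centre of its underside.
Things that resemble listed ones, but are neither listed nor needed, are in the scene too. There is more than one size of the tip_box; the job needs the middle-sized.

How it is judged:
On the way, in this order (a step that is already met when the one before it is completed fails the run):
1. the lid lies flush on the tray while the drawer is still out (value of joint lid below 0.07 rad and value of joint drawer above 0.05 m), for 0.2 s.
2. the drawer is home with the lid flush (value of joint drawer below 0.005 m and value of joint lid below 0.07 rad), for 0.2 s.
3. the green start button is pressed down (value of joint start_button above 0.004 m), for 0.05 s.
At the end, for the whole second after the job is handed in: Lid within 0.07 rad of flush, drawer within 5 mm of home and still, start button released (under 2 mm), sample rack standing in the tray inside the incubator (tilt under 0.2 rad), tube rack, bottle, tip box and jar upright within 30 mm of their starting places (all of step 2 and value of joint start_button below 0.002 m and velocity of joint drawer below 0.01 m/s and z of sample_rack in the frame of incubator below 0.04 m and x of sample_rack in the frame of incubator above -0.11 m and angle between each of sample_rack, tube_rack, bottle, tip_box, jar's own z axis and vertical below 0.2 rad and distance of each of tube_rack, bottle, tip_box, jar from where it was at the start of the episode below 0.03 m); the robot touches nothing.
It fails at once if the drawer is pushed in (under 90 mm out) with the lid standing (over 0.3 rad) (value of joint drawer below 0.09 m and value of joint lid above 0.3 rad).
It fails at once if the drawer is slammed (faster than 0.45 m/s) (velocity of joint drawer below -0.45 m/s).
It fails at once if the red stop button is pressed, or start is pressed before lid and drawer are shut (value of joint stop_button above 0.003 m or (value of joint start_button above 0.003 m and (value of joint drawer above 0.01 m or value of joint lid above 0.12 rad))).
It fails at once if the sample rack is lifted (over 12 mm) or tipped (z of sample_rack in the frame of incubator above 0.04 m or angle between sample_rack's own z axis and vertical above 0.35 rad).
It fails at once if a bystander is moved by more than 30 mm or tipped (distance of any of tube_rack, bottle, tip_box, jar from where it was at the start of the episode above 0.03 m or angle between any of tube_rack, bottle, tip_box, jar's own z axis and vertical above 0.35 rad).
It also fails if it takes over 58 s, if anything falls off the work surface, if the arm or the gripper's body presses on something with over 40 N, if the wrist force passes 120 N, or if a joint passes its speed limit or range.

### The arm

A 6-joint arm with a two-finger parallel gripper is mounted at the origin on the work surface. World frame = base frame: x ahead of the robot, y to its left, z up, the work surface at z = 0. Lengths are in m, angles in rad, forces in N, time in s.
With the tool pointing down it reaches from about 0.3 to 0.75 m from the base axis. Payload 8.5 kg.
Tool frame: the origin (TCP) lies where the fingers leave the gripper's body, on its centre line; the fingertips stand 64 mm ahead of it and the grasp point (between the pads) lies 45 mm ahead of it; x points along the fingers, y is the direction in which the jaws open and shut, and the axes are right-handed (so a half turn about x gives the same grasp; the last joint's range is limited). The gripper opens to 88 mm and grips with 3 to 60 N. Pads are 18 mm wide; open, the fingers measure 123 mm over their backs; the gripper's body (75 mm by 187 mm) begins 45 mm behind the grasp point.
Start: joints at [0.95, 0.381, 1.297, -0, 1.464, -0.215], TCP at [0.217, 0.505, 0.303] pointing down, gripper open.
Joint ranges: [-3.11, 3.11], [-0.89, 2.33], [0.22, 2.48], [-1.42, 4.56], [0.17, 2.85], [-2.88, 2.88]. Speed limits (rad/s): [2.39, 2.39, 3.14, 3.14, 3.14, 3.14].

### API

Orientations are given as a 3x3 rotation matrix whose columns are the frame's x, y, z axes.
In Python, from workcell import telemetry, viewer, finish_job, regions_of, tip_of gives the robot as it stands.
- The arm moves only by the tool step_arm, never from a script. Its argument "steps" is a list of rows, each a list of 3 entries, a list of its own where there are three numbers: the turn, a rotation vector about the tool's x, y, z in degrees, then the shift along the tool's x, y, z in mm, then the closure, from 0 (fully open) to 1 (shut). A call has 1 to 5 rows; each row is the pose to reach, as a shift and turn from the pose commanded when the call began, along the tool's axes at that moment; what a row does not reach only later rows make up. A row lasts 1/10 s, in which the tool goes at most 50 mm and 8.59 degrees, less where a joint would pass 70% of its speed; a pose out of reach is approached as far as the arm can. A call with a gripper value outside its range is refused whole. The fingers move at their own pace and stop on an object; "grip_force" is the grip in N (left out, the last holds). Time passes only in rows, so rows that repeat a pose let the fingers close. It gives the time, the measured TCP pose, the force and the opening at its end, in the units of the state.
- telemetry.sense(): the state, without advancing time (a new reading comes with each control period).
- viewer.get_image(name): name is "side" or "top" or "wrist"; returns (picture, depth): 420x560x3 uint8, red, green, blue; 420x560 float32, m along the optical axis (not along the pixel's ray), 0 where there is no reading.
- viewer.get_calibration(name): a dict with "mtx" (3x3 intrinsics, pixels), "D" ([k1, k2, p1, p2, k3] as OpenCV has them; the pictures are not rectified), "R" (3x3) and "t" (3): a world point X has camera coordinates R X + t. Camera axes: x right, y down, z forward; pixel columns grow to the right and rows downward; lengths in m; the calibration is good to about 2 mm. A picture is of the moment at which its call begins: read the wrist's pose just before it. get_calibration takes no time and is no camera call; for the wrist camera it gives the pose at the moment of the call.
- finish_job(): hands the job in, once; it reports no verdict.
Trained networks look in the newest picture that a camera, given by its name, has taken for a name from the list of things; names that differ only in an ending like _2 or _b are one class to them, and where a whole thing is asked for, a point or a joint stands for the part that bears it (a point fixed in the world has none). Each returns a list of dicts, best first, with "score" (0 to 1); they miss things now and then, are a little off and sometimes report something else, mostly with a low value. They report only what shows in the picture. A call takes as long as a camera call. They do not tell look-alikes from the thing itself.
- regions_of(camera, query): "pixels" (420x560 bool, what is visible of it) and "location" ([column, row] in pixels, amid what is visible of it).
- tip_of(camera, query): "location" ([column, row] in pixels: a listed point, or the origin of a listed thing).
The state is a dict: "t": time; "joint_positions": joint angles; "qvel": joint speeds; "tau": joint torques, N m; "eef_pos": TCP position; "tcp_rot": TCP orientation; "wrist_force": force on the tool from outside, world axes, zero at the start; "moment": the same for the moment, N m; "gripper_width": finger opening in m.
Only numpy, scipy, OpenCV 4.12 (cv2) and the standard library are available. Lean on these libraries where they do the work, as an engineer would, in place of code of your own. Each camera call takes 0.05 s, during which the arm holds its last target.

## Working session

There is one attempt and no reset: what is moved stays moved. The work goes in short steps, Python scripts to look and compute and a tool call to move; the robot and the scene stay as the last step left them, time stands still between calls to the robot, and variables do not carry over. Pictures are saved under pics/ and viewed, and the job is handed in when it is done.

Besides the shell and the picture viewer there is one more tool, called as name([rows], argument=value, ...), one row to a line, values as JSON. step_arm: Moves the arm, as the interface text tells. Its arguments: {"type":"object","properties":{"steps":{"type":"array"},"grip_force":{"type":"number"}},"required":["steps"]}

```bash
ls; mkdir -p pics; cat > h.py <<'E'
import numpy as np, cv2
from workcell import telemetry, viewer, finish_job, regions_of, tip_of
def shot(n,f):
    p,d=viewer.get_image(n); cv2.imwrite('pics/'+f,cv2.cvtColor(p,cv2.COLOR_RGB2BGR)); np.savez('pics/'+f[:-4]+'.npz',p=p,d=d,**viewer.get_calibration(n)); return p,d
def world(n,uv,depth,c=None):
    c=c or viewer.get_calibration(n)
    q=cv2.undistortPoints(np.array([[uv]],float),c['mtx'],c['D'])[0,0]
    return c['R'].T@(np.array([q[0]*depth,q[1]*depth,depth])-c['t'])
def planez(n,uv,z,c=None):
    c=c or viewer.get_calibration(n)
    q=cv2.undistortPoints(np.array([[uv]],float),c['mtx'],c['D'])[0,0]
    r=c['R'].T@np.array([q[0],q[1],1]); o=-c['R'].T@c['t']
    return o+r*(z-o[2])/r[2]
def proj(n,X,c=None):
    c=c or viewer.get_calibration(n)
    return cv2.projectPoints(np.array([X],float),cv2.Rodrigues(c['R'])[0],c['t'],c['mtx'],c['D'])[0].reshape(-1,2)
E
python3 - <<'E'
from h import *
for n in ['side','top','wrist']: shot(n,n+'0.png')
s=telemetry.sense(); print(s['t'],s['eef_pos'],s['tcp_rot'],s['gripper_width'])
for n in ['side','top']:
    c=viewer.get_calibration(n); print(n,-c['R'].T@c['t'])
E
```

```text
pics
0.15 [0.21703399 0.50521258 0.30230152] [[-6.02960858e-04  3.94727681e-01  9.18797961e-01]
 [-8.80026739e-04  9.18797563e-01 -3.94728088e-01]
 [-9.99999431e-01 -1.04657236e-03 -2.06628052e-04]] 0.08798984565415614
side [ 0.40122672 -0.96293989  0.66660999]
top [ 0.41682376 -0.0053211   1.04743794]
```

View pics/top0.png

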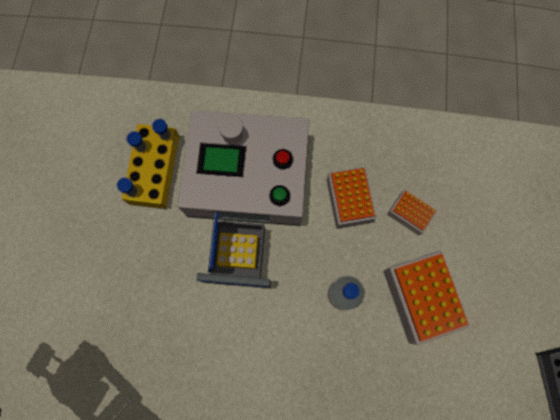

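View pics/side0.png

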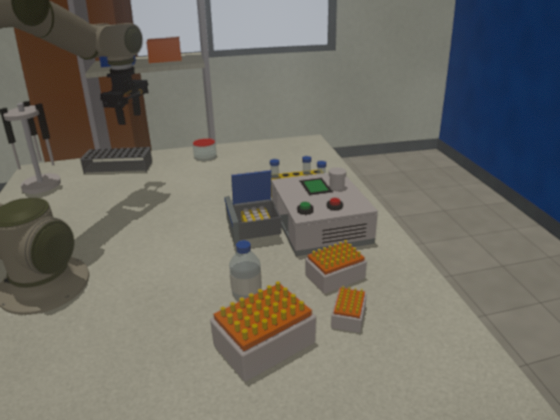

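```bash
python3 - <<'E'
from h import *
T={}
for n in ['top','side']:
    for q in ['drawer_front','lid_hinge','lid_edge','start_button_top','incubator','sample_rack','bottle','tube_rack','tip_box','jar']:
        d=np.load(f'pics/{n}0.npz')
        for r in tip_of(n,q)[:2]:
            u=r['location']; z=d['d'][int(round(u[1])),int(round(u[0]))] if 0<=u[1]<420 and 0<=u[0]<560 else 0
            print(n,q,round(r['score'],2),np.round(u,1), np.round(world(n,u,z),3))
E
```

```text
top drawer_front 0.63 [232.  286.4] [0.476 0.112 0.004]
top drawer_front 0.49 [239.6 250.7] [0.548 0.099 0.068]
top lid_hinge 0.69 [213.7 248.5] [0.532 0.137 0.172]
top lid_hinge 0.18 [280.4 191.8] [0.67  0.026 0.123]
top lid_edge 0.57 [213.5 238.2] [0.552 0.14  0.171]
top start_button_top 0.72 [278.2 194.6] [0.664 0.03  0.121]
top incubator 0.6 [250.6 176.1] [0.704 0.093 0.098]
top sample_rack 0.59 [240.2 253.1] [0.544 0.098 0.059]
top bottle 0.73 [344.  292.5] [ 0.481 -0.12   0.129]
top tube_rack 0.94 [154.3 168.3] [0.712 0.315 0.052]
top tip_box 0.88 [351.  199.7] [ 0.685 -0.125  0.068]
top tip_box 0.71 [421.4 297.3] [ 0.491 -0.284  0.085]
top jar 0.55 [232.4 137.4] [0.767 0.136 0.146]
side drawer_front 0.63 [226.7 213.1] [0.476 0.131 0.062]
side lid_hinge 0.96 [258.3 202.7] [0.567 0.152 0.072]
side lid_edge 0.8 [251.6 171.5] [0.551 0.139 0.174]
side start_button_top 0.44 [307.4 203.6] [0.672 0.022 0.122]
side incubator 0.58 [321.6 226.4] [ 0.698 -0.021  0.076]
side sample_rack 0.79 [256.3 225.4] [0.544 0.051 0.06 ]
side sample_rack 0.34 [225.  214.2] [ 0.478  0.241 -0.001]
side bottle 0.79 [246.6 288.6] [ 0.484 -0.168  0.034]
side tube_rack 0.57 [335.2 185.1] [0.779 0.122 0.114]
side tip_box 0.9 [334.2 274.9] [ 0.681 -0.178  0.043]
side tip_box 0.82 [347.2 319.1] [ 0.665 -0.314  0.034]
side jar 0.9 [336.4 185.1] [0.783 0.123 0.113]
```

```bash
cat >> h.py <<'E'
def cloud(n,f):
    z=np.load('pics/'+f); c={k:z[k] for k in ['mtx','D','R','t']}; d=z['d']
    v,u=np.nonzero(d>0); q=cv2.undistortPoints(np.stack([u,v],1).astype(float)[:,None],c['mtx'],c['D'])[:,0]
    D=d[v,u]; P=(np.c_[q*D[:,None],D]-c['t'])@c['R']
    return P,np.stack([u,v],1),z['p'][v,u]
E
python3 - <<'E'
from h import *
P,uv,col=cloud('top','top0.npz')
m=(abs(P[:,2]-.1)<.006)&(P[:,0]>.58)&(P[:,0]<.87)&(P[:,1]>-.05)&(P[:,1]<.26)
# erode sparse
r=cv2.minAreaRect((P[m,:2]*1000).astype(np.float32)); print(m.sum(),r,np.median(P[m,2])); print(cv2.boxPoints(r))
# green button
g=(col[:,1].astype(int)>col[:,0]*1.5)&(col[:,1].astype(int)>col[:,2]*1.3)&(P[:,2]>.105)&(P[:,0]>.5)
print('green',P[g].mean(0),g.sum(),P[g,2].max())
rd=(col[:,0].astype(int)>col[:,1]*2.5)&(P[:,2]>.105)&(P[:,0]>.6)&(P[:,1]>-.05)
print('red',np.median(P[rd],0),rd.sum())
# panel top
m=(abs(P[:,2]-.094)<.006)&(P[:,0]>.42)&(P[:,0]<.55)&(P[:,1]>.0)&(P[:,1]<.25)
r=cv2.minAreaRect((P[m,:2]*1000).astype(np.float32)); print('panel',m.sum(),r,cv2.boxPoints(r))
# lid
m=(P[:,2]>.12)&(P[:,0]>.45)&(P[:,0]<.63)&(P[:,1]>.05)&(P[:,1]<.25)
print('lid',m.sum(),P[m].mean(0),P[m].min(0),P[m].max(0))
P,uv,col=cloud('side','side0.npz')
b=(col[:,2].astype(int)>col[:,0]*1.5)&(P[:,2]>.08)&(P[:,2]<.19)&(P[:,0]>.45)&(P[:,0]<.63)&(P[:,1]>.05)&(P[:,1]<.25)
Q=P[b];print('lid side',b.sum(),Q.mean(0),Q.min(0),Q.max(0))
print(np.linalg.lstsq(np.c_[Q[:,0],Q[:,2],np.ones(len(Q))],Q[:,1],rcond=None)[0])
print(np.percentile(Q,[2,98],axis=0))
E
```

```text
10783 ((720.0789794921875, 110.18923950195312), (252.83433532714844, 261.8501892089844), 1.805440902709961) 0.1004280665246014
[[589.5997   237.06647 ]
 [597.8494   -24.653711]
 [850.5583   -16.687988]
 [842.30853  245.0322  ]]
green [0.68484121 0.06334948 0.1158508 ] 255 0.12635979551077342
red [0.74542713 0.03018443 0.12055033] 182
panel 592 ((486.20867919921875, 101.01918029785156), (141.74058532714844, 68.15839385986328), 71.32760620117188) [[431.23364   44.78985 ]
 [495.8045    22.968498]
 [541.1837   157.2485  ]
 [476.61285  179.06985 ]]
lid 228 [0.54699802 0.13963462 0.17123086] [0.49439857 0.13486312 0.12324132] [0.60276657 0.15266575 0.17660558]
lid side 1024 [0.54827303 0.14388535 0.12721174] [0.49720545 0.13091576 0.08045085] [0.60038319 0.15621564 0.17304969]
[ 0.03056321 -0.1919255   0.15154355]
[[0.50003517 0.1336264  0.08243967]
 [0.5973839  0.1537967  0.16970751]]
```

```bash
python3 - <<'E'
import cv2
a=cv2.imread('pics/top0.png')[180:320,170:310]; b=cv2.imread('pics/side0.png')[150:270,200:380]
cv2.imwrite('pics/c1.png',cv2.resize(a,None,fx=4,fy=4,interpolation=2)); cv2.imwrite('pics/c2.png',cv2.resize(b,None,fx=4,fy=4,interpolation=2))
E
```

```text
(no output)
```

View pics/c1.png

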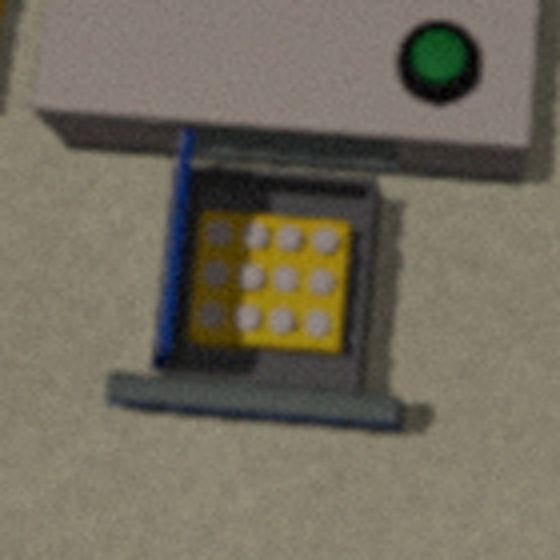

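View pics/c2.png

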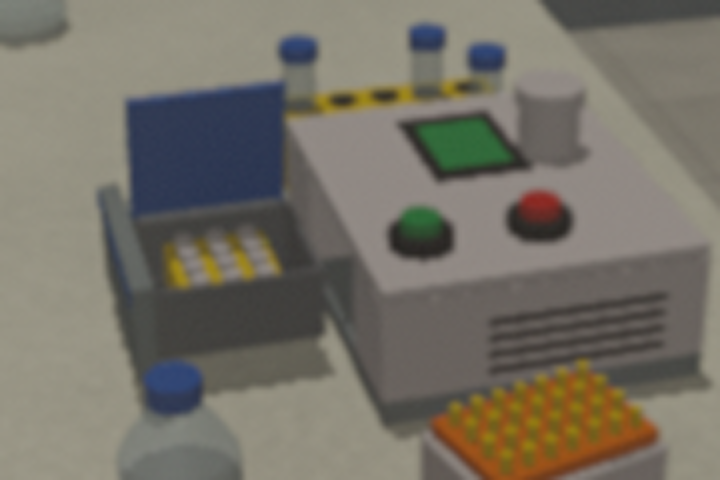

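```bash
python3 - <<'E'
from h import *
for uv,z in [((179.5,206.5),.1),((301.8,216),.1),((309,119),.1),((190.5,113),.1)]: print(np.round(planez('top',uv,z)*1000,1))
P,uv,col=cloud('top','top0.npz'); c=col.astype(int)
for nm,g in [('green',(c[:,1]>c[:,0]*1.6)&(c[:,1]>60)&(P[:,0]<.72)&(P[:,0]>.6)&(P[:,1]<.07)&(P[:,1]>-.03)),('red',(c[:,0]>c[:,1]*2.2)&(c[:,0]>60)&(P[:,0]>.7)&(P[:,1]<.07)&(P[:,1]>-.03))]:
    m=uv[g].mean(0); print(nm,m,g.sum(),np.median(P[g],0),planez('top',m,.12))
E
```

```text
[621.1 232.1 100. ]
[629.6 -23.  100. ]
[846.3 -16.4 100. ]
[831.9 242.8 100. ]
green [279.29565217 193.55652174] 115 [0.66645139 0.02781643 0.12203392] [0.66666773 0.0279236  0.12      ]
red [282.08396947 156.70229008] 131 [0.74573753 0.0307814  0.12129186] [0.74632918 0.03122365 0.12      ]
```

step_arm([
  [[-8,0,0],[0,-15,40],1],
  [[-16,0,0],[0,-30,80],1],
  [[-24,0,0],[0,-45,120],1],
  [[-25.3,0,0],[0,-60,160],1],
  [[-25.3,0,0],[0,-75,200],1],
], grip_force=20)

```text
t: 1.65
eef_pos: [0.3723, 0.3561, 0.3029]
tcp_rot: [[0.0, -0.037, 0.999], [0.0, 0.999, 0.037], [-1.0, 0.0, 0.0]]
wrist_force: [0.0, -0.2, 0.1]
gripper_width: 0.0499
```

```bash
python3 - <<'E'
from h import *
s=telemetry.sense(); print(s['t'],s['eef_pos'],np.round(s['tcp_rot'],3),s['gripper_width'])
E
```

```text
1.65 [0.37227773 0.35610797 0.30286984] [[ 0.    -0.037  0.999]
 [ 0.     0.999  0.037]
 [-1.     0.     0.   ]] 0.04992320756940566
```

step_arm([
  [[0,0,0],[0,-34,34],1],
  [[0,0,0],[0,-68,68],1],
  [[0,0,0],[0,-102,102],1],
  [[0,0,0],[0,-136,136],1],
  [[0,0,0],[0,-167,169],1],
])

```text
t: 2.15
eef_pos: [0.5474, 0.1948, 0.3028]
tcp_rot: [[0.0, -0.035, 0.999], [0.0, 0.999, 0.035], [-1.0, 0.0, 0.0]]
wrist_force: [-0.1, 0.0, -0.2]
gripper_width: 0.0106
```

step_arm([
  [[0,0,0],[30,0,0],1],
  [[0,0,0],[60,0,0],1],
  [[0,0,0],[90,0,0],1],
  [[0,0,0],[93,0,0],1],
  [[0,0,0],[93,0,0],1],
])

```text
t: 2.65
eef_pos: [0.5463, 0.1967, 0.2101]
tcp_rot: [[-0.0, -0.036, 0.999], [-0.0, 0.999, 0.036], [-1.0, -0.0, -0.0]]
wrist_force: [0.9, 0.3, 0.3]
gripper_width: 0.0002
```

```bash
python3 - <<'E'
from h import *
s=telemetry.sense(); print(s['t'],s['eef_pos'],s['gripper_width'])
shot('side','s1.png');shot('top','t1.png')
a=cv2.imread('pics/side%s'%'0.png'); 
a=cv2.imread('pics/s1.png')[80:280,150:400]; b=cv2.imread('pics/t1.png')[120:320,120:370]
cv2.imwrite('pics/c3.png',cv2.resize(np.hstack([a,b]),(800,320)))
E
```

```text
2.65 [0.54628456 0.19665191 0.21005111] 0.00015210100842928562
```

View pics/c3.png

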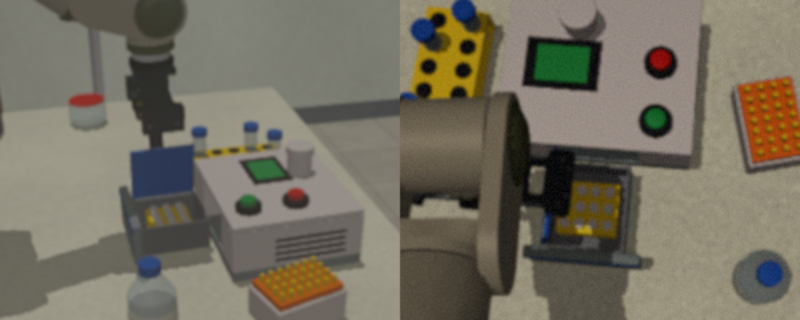

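step_arm([
  [[0,0,0],[0,-20,0],1],
  [[0,0,0],[0,-34,0],1],
  [[0,0,0],[0,-46,0],1],
  [[0,0,0],[0,-58,0],1],
  [[0,0,0],[0,-68,0],1],
])

```text
t: 3.25
eef_pos: [0.5486, 0.1277, 0.2101]
tcp_rot: [[0.0, -0.035, 0.999], [0.0, 0.999, 0.035], [-1.0, 0.0, 0.0]]
wrist_force: [0.1, 1.2, -0.0]
gripper_width: 0.0008
```

step_arm([
  [[0,0,0],[3,-8,0],1],
  [[0,0,0],[13,-20,0],1],
  [[0,0,0],[22,-28,0],1],
  [[0,0,0],[30,-33,0],1],
  [[0,0,0],[37,-36,0],1],
])

```text
t: 3.75
eef_pos: [0.5497, 0.0921, 0.1717]
tcp_rot: [[-0.001, -0.035, 0.999], [-0.0, 0.999, 0.035], [-1.0, -0.0, -0.001]]
wrist_force: [0.2, -0.4, 0.6]
gripper_width: 0.0005
```

```bash
python3 - <<'E'
from h import *
s=telemetry.sense(); print(s['t'],s['eef_pos'],s['wrist_force'])
shot('side','s2.png')
a=cv2.imread('pics/s2.png')[80:280,150:400]
cv2.imwrite('pics/c4.png',cv2.resize(a,(750,600)))
E
```

```text
3.75 [0.54972783 0.09210565 0.17168245] [ 0.1808994  -0.39171866  0.56773932]
```

View pics/c4.png

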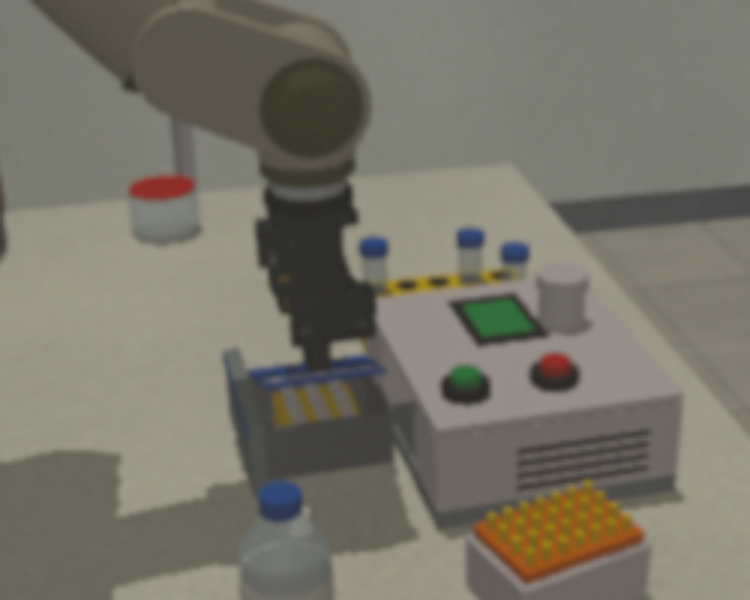

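step_arm([
  [[0,0,0],[8,-3,0],1],
  [[0,0,0],[16,-5,0],1],
  [[0,0,0],[23,-6,0],1],
  [[0,0,0],[28,-6,0],1],
  [[0,0,0],[29,-6,0],1],
])

```text
t: 4.3
eef_pos: [0.5513, 0.0867, 0.1455]
tcp_rot: [[0.005, -0.036, 0.999], [-0.0, 0.999, 0.036], [-1.0, -0.001, 0.005]]
wrist_force: [-1.4, -1.3, 20.0]
gripper_width: 0.0004
```

```bash
python3 - <<'E'
from h import *
s=telemetry.sense(); print(s['t'],s['eef_pos'],s['wrist_force'])
E
```

```text
4.3 [0.55130188 0.08665417 0.14554377] [-1.377756   -1.30364625 19.97192501]
```

step_arm([
  [[0,0,0],[-30,0,0],1],
  [[0,0,0],[-70,0,-40],1],
  [[0,0,0],[-85,0,-80],1],
  [[0,0,0],[-85,0,-125],1],
  [[0,0,0],[-85,0,-160],1],
])

```text
t: 4.8
eef_pos: [0.3878, 0.0812, 0.229]
tcp_rot: [[0.001, -0.036, 0.999], [0.0, 0.999, 0.036], [-1.0, -0.0, 0.001]]
wrist_force: [0.1, 0.2, -0.1]
gripper_width: 0.0003
```

```bash
python3 - <<'E'
from h import *
s=telemetry.sense(); print(s['t'],s['eef_pos'],s['wrist_force'])
shot('side','s3.png');shot('top','t3.png')
a=cv2.imread('pics/s3.png')[100:280,180:380]; b=cv2.imread('pics/t3.png')[150:330,150:350]
cv2.imwrite('pics/c5.png',cv2.resize(np.hstack([a,b]),(800,360),interpolation=2))
for n,f in [('side','s3.npz'),('top','t3.npz')]:
    P,uv,col=cloud(n,f); c=col.astype(int)
    b=(c[:,2]>c[:,0]*1.4)&(c[:,2]>40)&(P[:,2]>.06)&(P[:,2]<.19)&(P[:,0]>.49)&(P[:,0]<.62)&(P[:,1]>.02)&(P[:,1]<.2)
    Q=P[b]
    if b.sum()>30: print(n,b.sum(),np.percentile(Q,[2,50,98],axis=0).round(4).tolist(),np.linalg.lstsq(np.c_[Q[:,:2],np.ones(len(Q))],Q[:,2],rcond=None)[0])
E
```

```text
4.8 [0.38781834 0.08120802 0.22896166] [ 0.07815603  0.23689194 -0.11611666]
side 572 [[0.4988, 0.0698, 0.0785], [0.5504, 0.1064, 0.0812], [0.6026, 0.146, 0.0837]] [ 0.00039758 -0.00431266  0.08145734]
top 2249 [[0.4981, 0.0671, 0.0773], [0.5504, 0.1096, 0.0816], [0.604, 0.1524, 0.085]] [0.00079735 0.00073937 0.08098767]
```

View pics/c5.png

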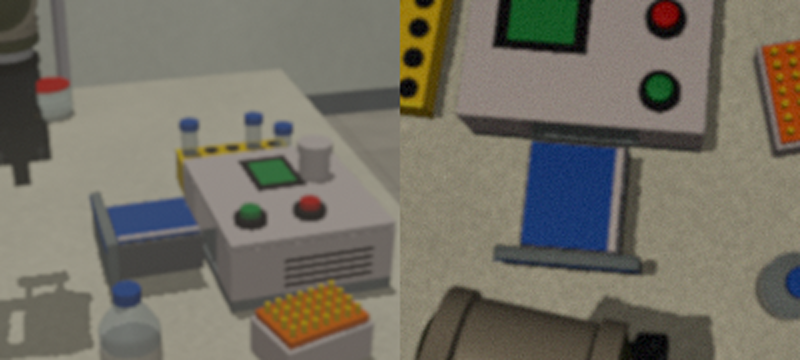

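step_arm([
  [[0,0,0],[30,10,0],1],
  [[0,0,0],[60,18,0],1],
  [[0,0,0],[90,18,0],1],
  [[0,0,0],[102,18,20],1],
  [[0,0,0],[102,18,50],1],
])

```text
t: 5.4
eef_pos: [0.4394, 0.101, 0.1247]
tcp_rot: [[-0.005, -0.036, 0.999], [0.0, 0.999, 0.036], [-1.0, 0.0, -0.005]]
wrist_force: [0.4, -0.6, -0.2]
gripper_width: 0.0003
```

step_arm([
  [[0,0,0],[0,0,10],1],
  [[0,0,0],[0,0,20],1],
  [[0,0,0],[0,0,30],1],
  [[0,0,0],[0,0,40],1],
  [[0,0,0],[0,0,50],1],
])

```text
t: 5.9
eef_pos: [0.4895, 0.1026, 0.1267]
tcp_rot: [[-0.001, -0.036, 0.999], [-0.0, 0.999, 0.036], [-1.0, 0.0, -0.001]]
wrist_force: [-3.0, -0.3, -1.7]
gripper_width: 0.0006
```

step_arm([
  [[0,0,0],[0,0,10],1],
  [[0,0,0],[0,0,20],1],
  [[0,0,0],[0,0,30],1],
  [[0,0,0],[0,0,40],1],
  [[0,0,0],[0,0,50],1],
])

```text
t: 6.4
eef_pos: [0.5402, 0.1043, 0.1268]
tcp_rot: [[-0.0, -0.036, 0.999], [-0.0, 0.999, 0.036], [-1.0, -0.0, -0.0]]
wrist_force: [-2.6, -1.6, -0.4]
gripper_width: 0.0006
```

step_arm([
  [[0,0,0],[0,0,10],1],
  [[0,0,0],[0,0,20],1],
  [[0,0,0],[0,0,30],1],
  [[0,0,0],[0,0,38],1],
  [[0,0,0],[0,0,44],1],
])

```text
t: 6.9
eef_pos: [0.5842, 0.1059, 0.1267]
tcp_rot: [[0.0, -0.036, 0.999], [-0.0, 0.999, 0.036], [-1.0, -0.0, 0.0]]
wrist_force: [-2.8, -2.1, 0.4]
gripper_width: 0.0003
```

step_arm([
  [[0,0,0],[0,0,3],1],
  [[0,0,0],[0,0,6],1],
  [[0,0,0],[0,0,8],1],
  [[0,0,0],[0,0,10],1],
  [[0,0,0],[0,0,11],1],
])

```text
t: 7.4
eef_pos: [0.5944, 0.1063, 0.1268]
tcp_rot: [[-0.0, -0.036, 0.999], [0.0, 0.999, 0.036], [-1.0, 0.0, -0.0]]
wrist_force: [-2.6, -1.8, 0.4]
gripper_width: 0.0002
```

Still only sliding friction (about 2.6 N); continuing slowly to the stop.

step_arm([
  [[0,0,0],[0,0,2],1],
  [[0,0,0],[0,0,4],1],
  [[0,0,0],[0,0,6],1],
  [[0,0,0],[0,0,6],1],
])

```text
t: 7.8
eef_pos: [0.5987, 0.1065, 0.1268]
tcp_rot: [[-0.005, -0.036, 0.999], [-0.0, 0.999, 0.036], [-1.0, -0.0, -0.005]]
wrist_force: [-13.5, -2.5, 6.4]
gripper_width: 0.0006
```

step_arm([
  [[0,0,0],[0,0,-20],1],
  [[0,0,0],[0,0,-60],1],
  [[0,0,0],[-40,0,-90],1],
  [[0,0,0],[-80,0,-130],1],
  [[0,0,0],[-100,0,-170],1],
])

```text
t: 8.3
eef_pos: [0.4314, 0.1005, 0.2284]
tcp_rot: [[0.005, -0.036, 0.999], [0.0, 0.999, 0.036], [-1.0, 0.0, 0.005]]
wrist_force: [-0.1, -0.7, 0.7]
gripper_width: 0.0003
```

```bash
python3 - <<'E'
from h import *
s=telemetry.sense(); print(s['t'],s['eef_pos'],s['wrist_force'])
shot('side','s4.png');shot('top','t4.png')
a=cv2.imread('pics/s4.png')[100:280,180:380]; b=cv2.imread('pics/t4.png')[100:280,150:350]
cv2.imwrite('pics/c6.png',cv2.resize(np.hstack([a,b]),(800,360),interpolation=2))
for n in ['top','side']:
    P,uv,col=cloud(n,n[0]+'4.npz'); c=col.astype(int)
    for nm,g in [('green',(c[:,1]>c[:,0]*1.6)&(c[:,1]>60)&(P[:,0]<.72)&(P[:,0]>.6)&(P[:,1]<.07)&(P[:,1]>-.03))]:
        m=uv[g].mean(0); print(n,nm,m,g.sum(),np.median(P[g],0),planez(n,m,.122))
    r=tip_of(n,'start_button_top'); print([(x['score'],planez(n,x['location'],.122)) for x in r[:2]])
    m=(abs(P[:,2]-.094)<.006)&(P[:,0]>.58)&(P[:,0]<.619)&(P[:,1]>.04)&(P[:,1]<.17); print('panel',m.sum(),np.percentile(P[m,0],[3,50,97]))
    m=(P[:,2]>.03)&(P[:,2]<.085)&(P[:,0]>.58)&(P[:,0]<.63)&(P[:,1]>.05)&(P[:,1]<.17); print('face',m.sum(),np.percentile(P[m],[3,50,97],axis=0) if m.sum() else 0)
E
```

```text
8.3 [0.43138393 0.10050574 0.22838573] [-0.08881733 -0.65453769  0.70937485]
top green [279.11570248 193.57024793] 121 [0.66626176 0.02813012 0.1217802 ] [0.66605874 0.02821316 0.122     ]
[(0.57, array([0.66482916, 0.02913005, 0.122     ]))]
panel 337 [0.6074354  0.61310734 0.61853652]
face 256 [[0.60699165 0.05355019 0.03181583]
 [0.60912543 0.10961789 0.05578223]
 [0.61128746 0.1671449  0.08411953]]
side green [305.02564103 204.94871795] 39 [0.66584953 0.01863259 0.12062114] [0.66453031 0.01612746 0.122     ]
[(0.4, array([0.66636522, 0.00776645, 0.122     ]))]
panel 105 [0.60773438 0.6128852  0.61848027]
face 163 [[0.60737228 0.05601757 0.03203781]
 [0.60943791 0.10659701 0.05609192]
 [0.61162    0.16674437 0.08318598]]
```

View pics/c6.png

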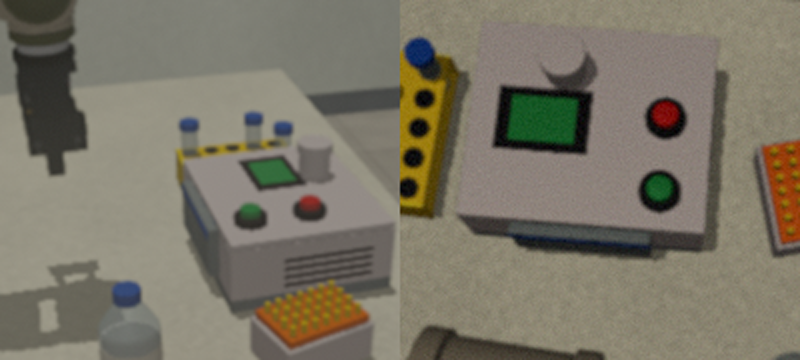

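step_arm([
  [[0,0,0],[-10,-16,47],1],
  [[0,0,0],[-10,-32,94],1],
  [[0,0,0],[-10,-48,141],1],
  [[0,0,0],[-10,-65,188],1],
  [[0,0,0],[0,-81,233],1],
])

```text
t: 9.0
eef_pos: [0.6705, 0.0268, 0.2254]
tcp_rot: [[0.002, -0.035, 0.999], [-0.0, 0.999, 0.035], [-1.0, -0.0, 0.002]]
wrist_force: [-0.9, 0.7, 1.0]
gripper_width: 0.0001
```

step_arm([
  [[0,0,0],[12,0,0],1],
  [[0,0,0],[24,0,0],1],
  [[0,0,0],[32,0,0],1],
  [[0,0,0],[34,0,0],1],
  [[0,0,0],[34,0,0],1],
])

```text
t: 9.5
eef_pos: [0.6667, 0.0283, 0.1926]
tcp_rot: [[0.0, -0.036, 0.999], [0.0, 0.999, 0.036], [-1.0, 0.0, 0.0]]
wrist_force: [0.1, 0.2, 0.7]
gripper_width: 0.0005
```

```bash
python3 - <<'E'
from h import *
s=telemetry.sense(); print(s['t'],s['eef_pos'],s['wrist_force'])
shot('side','s5.png');shot('top','t5.png')
a=cv2.imread('pics/s5.png')[100:280,230:430]; b=cv2.imread('pics/t5.png')[100:280,180:380]
cv2.imwrite('pics/c7.png',cv2.resize(np.hstack([a,b]),(800,360),interpolation=2))
P,uv,col=cloud('top','t4.npz')
m=abs(np.hypot(P[:,0]-.667,P[:,1]-.028)-.018)<.002; print(np.percentile(P[m,2],[5,50,95]))
E
```

```text
9.5 [0.66666799 0.02827633 0.19258365] [0.12362286 0.15572648 0.71322571]
[0.10931781 0.11238551 0.11489324]
```

View pics/c7.png

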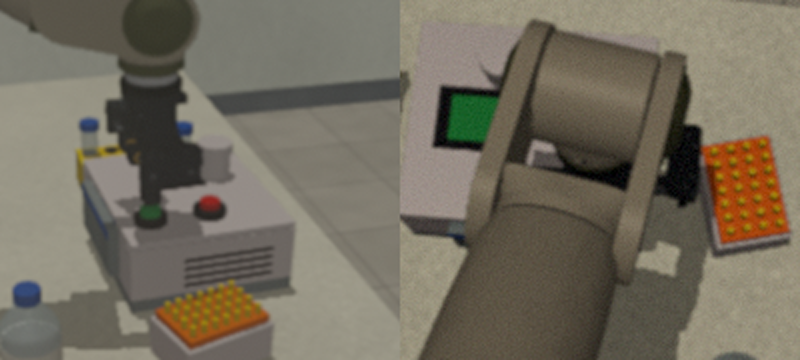

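step_arm([
  [[0,0,0],[4,0,0],1],
  [[0,0,0],[7,0,0],1],
  [[0,0,0],[9,0,0],1],
  [[0,0,0],[11,0,0],1],
  [[0,0,0],[12,0,0],1],
])

```text
t: 10.1
eef_pos: [0.6672, 0.0279, 0.1805]
tcp_rot: [[0.0, -0.036, 0.999], [0.0, 0.999, 0.036], [-1.0, 0.0, 0.0]]
wrist_force: [-1.5, 0.3, 4.0]
gripper_width: 0.0006
```

step_arm([
  [[0,0,0],[1,0,0],1],
  [[0,0,0],[2,0,0],1],
  [[0,0,0],[3,0,0],1],
  [[0,0,0],[3,0,0],1],
])

```text
t: 10.5
eef_pos: [0.6671, 0.0279, 0.1802]
tcp_rot: [[0.003, -0.036, 0.999], [-0.0, 0.999, 0.036], [-1.0, -0.001, 0.003]]
wrist_force: [-8.0, 0.5, 20.1]
gripper_width: 0.0006
```

Hard stop reached (20 N, tip at 116 mm): button right down. Releasing and retreating.

step_arm([
  [[0,0,0],[-15,0,0],1],
  [[0,0,0],[-45,0,0],1],
  [[0,0,0],[-80,0,-30],1],
  [[0,0,0],[-100,0,-75],1],
  [[0,0,0],[-100,0,-120],1],
])

```text
t: 11.0
eef_pos: [0.5464, 0.0234, 0.2795]
tcp_rot: [[0.005, -0.036, 0.999], [-0.001, 0.999, 0.036], [-1.0, -0.001, 0.005]]
wrist_force: [-0.1, 0.1, -0.4]
gripper_width: 0.0002
```

step_arm([
  [[0,0,0],[0,0,-45],1],
  [[0,0,0],[0,0,-90],1],
  [[0,0,0],[0,0,-120],1],
  [[0,0,0],[0,0,-120],1],
])

```text
t: 11.4
eef_pos: [0.4244, 0.0196, 0.2774]
tcp_rot: [[-0.001, -0.035, 0.999], [0.0, 0.999, 0.035], [-1.0, 0.0, -0.001]]
wrist_force: [-0.3, -0.2, 0.2]
gripper_width: 0.0006
```

```bash
python3 - <<'E'
from h import *
s=telemetry.sense(); print(s['t'],s['eef_pos'],s['wrist_force'])
shot('side','s6.png');shot('top','t6.png')
a=cv2.imread('pics/s6.png'); b=cv2.imread('pics/t6.png')
cv2.imwrite('pics/c8.png',cv2.resize(np.hstack([a,b]),(800,300),interpolation=2))
P,uv,col=cloud('top','t6.npz'); c=col.astype(int)
g=(c[:,1]>c[:,0]*1.6)&(c[:,1]>60)&(P[:,0]<.72)&(P[:,0]>.6)&(P[:,1]<.07)&(P[:,1]>-.03); print(np.median(P[g],0))
m=(P[:,2]>.03)&(P[:,2]<.085)&(P[:,0]>.58)&(P[:,0]<.63)&(P[:,1]>.05)&(P[:,1]<.17); print(np.median(P[m],0))
A=np.load('pics/top0.npz')
for q in ['bottle','tube_rack','tip_box','jar']:
    r=tip_of('top',q)[:1]; print(q,r)
E
```

```text
11.4 [0.42436159 0.01955482 0.27744057] [-0.26106179 -0.15150922  0.15431335]
[0.66620804 0.02834899 0.12225972]
[0.60911223 0.10985872 0.05694712]
bottle [{'location': [342.2, 292.5], 'score': 0.65}]
tube_rack [{'location': [154.1, 170.5], 'score': 0.58}]
tip_box [{'location': [348.1, 199.5], 'score': 0.81}]
jar [{'location': [233.0, 135.6], 'score': 0.64}]
```

View pics/c8.png

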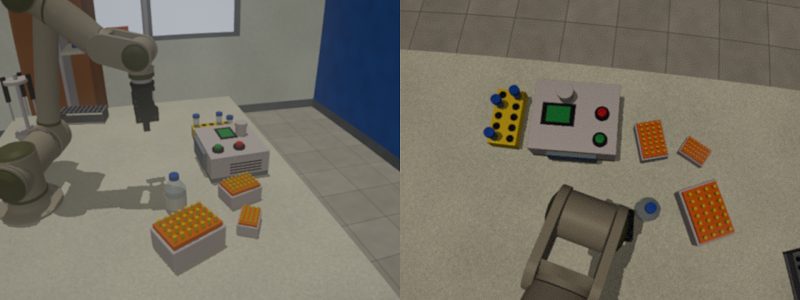

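The drawer is home (face at 609 mm, as calculated), the button is back up at 122 mm, the bystanders are where they started, and the arm is clear.

```bash
python3 -c "
from h import *
print(finish_job())"
```

```text
the job is handed in; nothing more can be done
None
```

I carried out all three steps and handed the job in at about 11.5 s of the 58 s allowed. No verdict was reported.

- **Lid:** I pushed it over with the closed fingertips and pressed it down with 20 N. Depth then showed it flat, with slopes of 0.005 rad or less in both cameras, while the drawer was still about 130 mm out.
- **Drawer:** I pushed it in at about 0.1 m/s, slower near the end, until the force rose to 13.5 N at the stop. The panel face was measured at x = 609 mm, the computed home position.
- **Start button:** I pressed it about 6 mm to its hard stop at 20 N and released it. Its top read 122 mm again, the same as before the press.
- **Bystanders:** In the last pictures the tube rack, bottle, tip box and jar stood within about 3 pixels of where they started. The red button was never approached, and the arm was clear of everything.

**Not checked after closing:** The lid and the sample rack inside the closed drawer can't be seen. I did not look at the rack again after the lid was shut. The side camera placed the green button 10–20 mm off in y, because its view of it was partial. I used the top camera instead, and the press confirmed it.

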